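Hold the oblong lid over its box for a fit check

TASK

Swing the gauge arm aside until no part of it is over the turntable, and only then take the oblong clay lid by its handle and carry it over the row of cups to the oblong box on the turntable. The box's rim is freshly waxed: stop with the lid hovering level about 15 mm above the rim, centred and with its sides parallel to the box's, never letting the lid touch the box, and finish while still holding it there. Leave the box, the cups and the round lid where they stand.

Things in the scene. Friction and masses are not known exactly. Their poses are not given: they have to be found in the camera images.
- lid_center (a point): Centre (half-way up) of the oblong clay lid, 0.2-0.4 kg, lying upright on the board at the robot's right. 52 mm tall, from below: step 108 x 74, 6 thick; plate 126 x 92, 8 thick; bar handle 60 long, 14 wide, 38 tall, from 12 mm below this point to 26 mm above it. x along the plate's and the handle's length, y along the width, z up.
- box_mouth (a point): Centre of the mouth, at rim height, of the oblong clay box standing loose on the turntable. Outside 126 x 92 mm, 75 tall, walls 7. x along the long side, y along the short side, z up. A half turn of lid or box makes no difference. With 15 mm of air between the lid's underside (its step) and the rim, the lid's centre is 41 mm above this point.
- wheel_center (a point): Centre of the upper face of the turntable, a fixed metal disc 210 mm across on a foot, 60 mm high; it does not turn.
- gauge_arm (a joint): Angle (rad) of the gauge's arm about its upright post. 0: arm along -x of point gauge_hinge; growing: swings to the robot's left (clockwise from above). Stops at -0.4 and 1.5: it comes clear only to the left. Starts between -0.35 and 0.2, over the box. Light friction (under 1 N at the grip); stays where it is left.
- gauge_hinge (a point): Point on the gauge's hinge axis, at the height of gauge_grip. The gauge is a steel post on a fixed round base 80 mm across, standing beyond the turntable; the post's top is at 177 mm. x axis: away from the robot, more or less.
- gauge_grip (a point): On the upright wooden finger grip at the end of the gauge's arm, 160 mm from the hinge axis: a round peg 16 mm in diameter, its top 20 mm above this point. The arm is a steel rod 10 mm thick, its upper side 25 mm below this point; under the peg a short pointer clears the box's rim by 12 mm.
- cup0_center (a point): A pale clay cup, 74 mm across, 100 mm tall, loose, one of three in a row on a board 16 mm thick between the lids and the turntable; its centre, half-way up. Leave it.
- cup1_center (a point): Second such cup, likewise. Leave it.
- cup2_center (a point): Third such cup, likewise. Leave it.
- round_lid_center (a point): A round clay lid with a knob, 100 mm across, 44 mm tall, beside the oblong lid on the same board (which of the two places varies); its centre, half-way up. Leave it.
Mind the look-alikes: they are no part of the job. What is shaped like the part that bears wheel_center but blue, pink or purple is not meant.

How it is judged:
By the outcome, as a careful person would: the job done as asked, in the order asked, and still so for the second after the job is handed in, while the arm keeps its last pose, push and grip.
It also fails if it takes over 58 s, if anything falls off the work surface, if the arm or the gripper's body presses on something with over 40 N, if the wrist force passes 120 N, or if a joint passes its speed limit or range.

ROBOT

A 6-joint arm with a two-finger parallel gripper is mounted at the origin on the work surface. World frame = base frame: x ahead of the robot, y to its left, z up, the work surface at z = 0. Lengths are in m, angles in rad, forces in N, time in s.
With the tool pointing down it reaches from about 0.3 to 0.775 m from the base axis. Payload 14.6 kg.
Tool frame: the origin (TCP) lies midway between the tips of the shut fingers; the grasp point (between the pads) lies 19 mm behind it (ctrl.tcp_to_grasp is the z of the grasp point in the tool frame, in m); z points along the fingers, y is the line along which they close (so a half turn about z gives the same grasp; the last joint's range is limited). The gripper opens to 94 mm and grips with 3 to 60 N. Pads are 16 mm wide; open, the fingers measure 119 mm over their backs; the gripper's body (75 mm by 177 mm) begins 78 mm behind the grasp point.
Start: joints at [-1.415, 0.3, 1.521, -0, 1.321, -0.067], TCP at [0.122, -0.536, 0.205] pointing down, gripper open.
Joint ranges: [-3.03, 3.03], [-0.79, 2.21], [0.23, 2.52], [-1.04, 4.18], [0, 3.07], [-2.55, 2.55]. Speed limits (rad/s): [2.22, 2.22, 2.57, 3.14, 3.14, 3.14].

INTERFACE

Orientations are given as [roll, pitch, yaw] about the fixed x, y, z axes, in that order (R = Rz(yaw) Ry(pitch) Rx(roll)).
In Python, from station import monitor, camera, ctrl gives the robot as it stands.
- The arm moves only by the tool apply_moves, never from a script. Its argument "plan" is one flat list of numbers, 4 for each row, row after row: the shift along the tool's x, y, z in mm, then the turn about the tool's z in rad. In form: [dx, dy, dz, spin, dx, dy, dz, spin, ...]. A call has 1 to 20 rows; each row shifts and turns the commanded pose from where the row before left it, along the tool's axes as they then stand; what a row does not reach is not made up. A row lasts 1/10 s, in which the tool goes at most 50 mm and 8.59 degrees, less where a joint would pass 70% of its speed; a pose out of reach is approached as far as the arm can. A call is refused whole if a number of a shift passes 50 or a number of a turn 0.15, either way. A call with a gripper value outside its range is refused whole. "hand" is the gripper command: -1 is shut, 1 is fully open, values between are in proportion, set as the call begins (left out, the last holds). The fingers move at their own pace and stop on an object; "squeeze" is the grip in N (left out, the last holds). Time passes only in rows, so rows that do not move let the fingers close. It gives the time, the measured TCP pose, the force, the opening and the grip force at its end, in the units of the state.
- monitor.get_obs(): the state, without advancing time (a new reading comes with each control period).
- camera(name): name is "scene" or "top"; returns a dict with "image" (420x560x3 uint8, red, green, blue), "range_z" (420x560 float32, m along the optical axis (not along the pixel's ray), 0 where there is no reading), "mtx" (3x3 intrinsics, pixels), "rvec" (rotation vector, rad) and "tvec" (3), from world to camera coordinates, as OpenCV has them. Camera axes: x right, y down, z forward; pixel columns grow to the right and rows downward; lengths in m; the calibration is good to about 2 mm. A picture is of the moment at which its call begins.
- ctrl.hand_in(): hands the job in; it is judged then, once.
The state is a dict: "time_s": time; "qpos": joint angles; "joint_vel": joint speeds; "tau": joint torques, N m; "ee_pos": TCP position; "eef_rot": TCP orientation; "force": force on the tool from outside, world axes, zero at the start; "moment": the same for the moment, N m; "grip_width": finger opening in m; "grip_force": force on a finger pad.
Only numpy, scipy, OpenCV 4.12 (cv2) and the standard library are available. Lean on these libraries where they do the work, as an engineer would, in place of code of your own. Each camera call takes 0.05 s, during which the arm holds its last target. There are 200 camera calls.

## Working session

There is one attempt and no reset: what is moved stays moved. The work goes in short steps, Python scripts to look and compute and a tool call to move; the robot and the scene stay as the last step left them, time stands still between calls to the robot, and variables do not carry over. Pictures are saved under pics/ and viewed, at most 10 in all, crops included, and the job is handed in when it is done.

Besides the shell and the picture viewer there is one more tool, called after "Call:" in YAML: its name, and indented under it one key for each argument. apply_moves: Moves the arm, as the interface text tells. Its arguments: {"type":"object","properties":{"plan":{"type":"array","items":{"type":"number"}},"hand":{"type":"number"},"squeeze":{"type":"number"}},"required":["plan"]}

```bash
mkdir -p pics
cat > h.py <<'E'
import numpy as np, cv2
from station import monitor, camera, ctrl
def cam(n):
    c=camera(n); c['R']=cv2.Rodrigues(np.array(c['rvec'],float))[0]; c['t']=np.array(c['tvec'],float).reshape(3); return c
def cloud(c):
    z=c['range_z'];h,w=z.shape;u,v=np.meshgrid(np.arange(w),np.arange(h));K=np.array(c['mtx'])
    p=np.stack([(u-K[0,2])/K[0,0]*z,(v-K[1,2])/K[1,1]*z,z],-1)
    P=(p-c['t'])@c['R']; P[z<=0]=np.nan; return P
def save(c,n): cv2.imwrite('pics/'+n,c['image'][:,:,::-1])
E
python3 - <<'E'
from h import *
for n in('scene','top'):
    c=cam(n); save(c,n+'0.png'); np.savez(n+'0.npz',P=cloud(c),im=c['image'])
    print(n,-c['R'].T@c['t'],c['R'][2])
o=monitor.get_obs();print(o['time_s'],o['ee_pos'],o['eef_rot'],o['grip_width'],o['force'],ctrl.tcp_to_grasp)
E
```

```text
scene [1.04713475 0.68424785 1.16570596] [-0.44328973 -0.39545522 -0.80443109]
top [0.15247804 0.16250686 1.56729407] [ 2.16652204e-01  7.02749586e-04 -9.76248600e-01]
0.1 [ 0.12148779 -0.536179    0.20496553] [-3.14060046e+00 -7.38739278e-05  2.22816930e-01] 0.09410851445014165 [-0.67018344 -0.62908659  0.5402179 ] -0.0188
```

View pics/scene0.png

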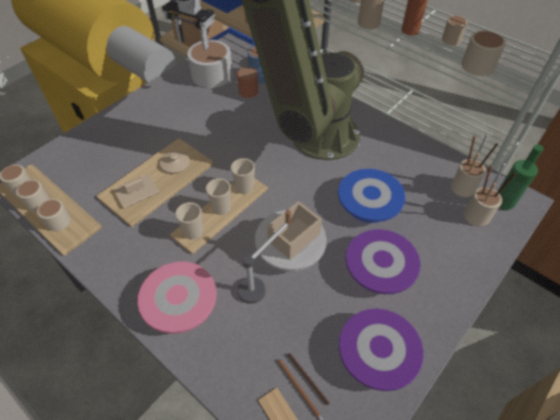

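View pics/top0.png

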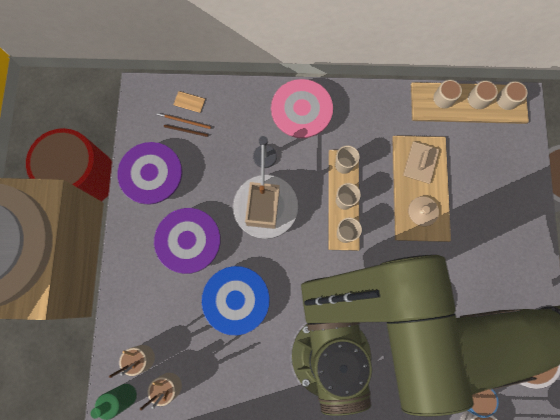

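The top view shows the oblong lid at (422,160), round lid (423,210), cups at (347,159), (348,196) and (349,230), box at (263,205) on the white disc, gauge post near (263,142), and its grip near (262,190). Next I measure all of these from the depth data.

```bash
cat > m.py <<'E'
from h import *
def rect(P,mask,name):
    q=P[mask]; q=q[~np.isnan(q).any(1)]
    if len(q)<5: print(name,'few',len(q));return
    r=cv2.minAreaRect((q[:,:2]*1000).astype(np.float32)); print(name,len(q),'c',np.round(r[0],1),'size',np.round(r[1],1),'ang',round(r[2],1),'mean',np.round(q.mean(0)*1000,1),'z',np.round(np.percentile(q[:,2],[5,50,95])*1000,1))
if __name__=='__main__':
  for n in('top','scene'):
    d=np.load(n+'0.npz');P=d['P'];X,Y,Z=P[...,0],P[...,1],P[...,2]
    print(n)
    def reg(x,y,z): 
        with np.errstate(all='ignore'): return (X>x[0])&(X<x[1])&(Y>y[0])&(Y<y[1])&(Z>z[0])&(Z<z[1])
    if n=='top':
        for uv in [(422,160),(428,155),(423,210),(263,205),(263,142),(262,190),(347,159),(348,196),(349,230),(240,220)]: print(uv,np.round(P[uv[1],uv[0]]*1000))
    L=(.35,.72)
    rect(P,reg(L,(-.5,-.28),(.048,.08)),'handle(any)')
    rect(P,reg(L,(-.5,-.28),(.024,.036)),'plates')
    rect(P,reg((.3,.75),(-.27,-.05),(.108,.125)),'cup tops')
    rect(P,reg((.3,.75),(.0,.3),(.128,.142)),'rim')
    rect(P,reg((.3,.75),(.0,.3),(.05,.068)),'wheel')
    rect(P,reg((.3,.9),(.0,.3),(.148,.163)),'rod')
    rect(P,reg((.3,.9),(.0,.3),(.168,.22)),'post/grip')
E
python3 m.py
```

```text
top
(422, 160) [ 626. -293.   65.]
(428, 155) [ 653. -322.   38.]
(423, 210) [ 459. -290.   65.]
(263, 205) [462. 224.  69.]
(263, 142) [636. 226. 178.]
(262, 190) [476. 223. 216.]
(347, 159) [638. -53.  19.]
(348, 196) [509. -55.  22.]
(349, 230) [396. -59.  13.]
(240, 220) [411. 296.  70.]
handle(any) 163 c [ 555.  -300.3] size [ 29.  212.2] ang 89.9 mean [ 562.5 -299.    64.2] z [53.1 64.5 72.6]
plates 946 c [ 542.4 -333.7] size [350.4 107. ] ang 0.1 mean [ 563.  -315.8   30.9] z [25.1 31.2 35.6]
cup tops 158 c [500.1 -65. ] size [302.3  30.3] ang 0.3 mean [499.9 -67.8 115.7] z [109.8 115.6 121.6]
rim 316 c [514.4 219.4] size [ 92.3 247.6] ang 85.1 mean [451.8 225.4 135.6] z [130.1 135.7 140.3]
wheel 2572 c [570.2 178.1] size [201.4 440.8] ang 72.3 mean [515.7 181.8  61.7] z [55.5 61.8 67. ]
rod few 4
post/grip 208 c [566.  223.3] size [180.9  24.8] ang 2.4 mean [575.8 225.1 179.1] z [168.9 174.5 216.7]
scene
handle(any) 173 c [ 558.9 -297. ] size [ 32.  211.3] ang 88.9 mean [ 590.2 -297.5   59.9] z [50.8 60.  68.7]
plates 671 c [ 559.8 -318.2] size [ 81.2 286.9] ang 88.6 mean [ 572.9 -308.7   29.4] z [24.9 29.4 34.2]
cup tops 167 c [502.4 -66.4] size [300.8  31.5] ang 0.3 mean [499.4 -68.6 112.9] z [108.5 112.8 117.3]
rim 394 c [521.7 220.3] size [ 95.3 261.4] ang 85.6 mean [464.1 228.2 133.1] z [128.8 132.9 137.4]
wheel 2435 c [571.4 178.9] size [204.  433.8] ang 73.1 mean [558.6 189.1  59.5] z [54.7 59.1 66.2]
rod 29 c [574.1 233. ] size [ 17.7 171. ] ang 88.7 mean [625.  232.8 159.3] z [154.3 160.5 162.6]
post/grip 238 c [568.9 223.1] size [183.5  26.8] ang 2.9 mean [571.5 227.3 180.2] z [168.5 174.4 211.8]
```

```bash
cat > m2.py <<'E'
from m import *
for n in('top','scene'):
    d=np.load(n+'0.npz');P=d['P'];X,Y,Z=P[...,0],P[...,1],P[...,2]
    print(n)
    def reg(x,y,z): 
        with np.errstate(all='ignore'): return (X>x[0])&(X<x[1])&(Y>y[0])&(Y<y[1])&(Z>z[0])&(Z<z[1])
    rect(P,reg((.43,.52),(.17,.27),(.185,.225)),'peg')
    rect(P,reg((.43,.52),(.17,.27),(.205,.225)),'pegtop')
    rect(P,reg((.60,.68),(.17,.27),(.168,.19)),'post')
    rect(P,reg((.52,.60),(.17,.27),(.155,.185)),'rod')
    rect(P,reg((.53,.72),(-.4,-.2),(.055,.08)),'handle')
    rect(P,reg((.53,.72),(-.4,-.2),(.02,.042)),'plate')
    rect(P,reg((.38,.52),(-.4,-.2),(.03,.08)),'roundlid')
    rect(P,reg((.35,.55),(.1,.33),(.125,.145)),'rim')
    rect(P,reg((.3,.60),(.1,.33),(.05,.07)),'wheel')
E
python3 m2.py
```

```text
top
peg 31 c [482.9 224.1] size [14.7 13.5] ang 33.1 mean [481.3 223.1 210.7] z [188.4 215.2 219.8]
pegtop 25 c [482.9 224.1] size [14.7 13.5] ang 33.1 mean [482.1 223.4 215. ] z [205.9 216.1 219.9]
post 95 c [628.3 225.9] size [56.2 24.8] ang 2.4 mean [635.1 226.2 175.4] z [169.7 175.4 181.5]
rod 85 c [560.  225.7] size [78.7  9.5] ang 1.6 mean [556.7 224.7 170.1] z [164.6 170.1 175.7]
handle 90 c [ 629.9 -300.2] size [16.1 62. ] ang 73.2 mean [ 628.5 -299.    67.5] z [57.3 69.1 72.9]
plate 1344 c [ 624.9 -299.2] size [179.1 189.8] ang 90.0 mean [ 622.9 -299.1   28.3] z [20.5 28.8 36.4]
roundlid 593 c [ 462.1 -300.7] size [94.2 96.1] ang 1.0 mean [ 461.6 -299.6   37.7] z [30.6 35.1 61.8]
rim 340 c [454.3 224.5] size [ 92.3 127.1] ang 85.2 mean [451.6 225.1 135.3] z [127.9 135.6 140.8]
wheel 2384 c [460.7 216.6] size [208.4 207.4] ang 46.7 mean [455.6 212.5  62.5] z [56.1 62.3 68.9]
scene
peg 57 c [486.1 225.3] size [17.3 13.7] ang 41.5 mean [487.9 226.4 203.4] z [186.7 205.4 214.3]
pegtop 29 c [486.  224.8] size [14.9 13.8] ang 50.0 mean [486.9 224.9 211.4] z [207.7 211.7 214.8]
post 108 c [631.8 223.9] size [59.4 26.5] ang 12.1 mean [642.2 228.1 173.8] z [168.9 174.1 178. ]
rod 98 c [559.8 225.6] size [79.2  9.2] ang 1.3 mean [560.  226.4 167.3] z [163.2 167.1 170.7]
handle 102 c [ 634.9 -298.4] size [20.7 58.9] ang 74.4 mean [ 635.1 -297.4   63.6] z [56.2 63.7 70.1]
plate 718 c [ 620.6 -298.7] size [166.9 191.9] ang 85.3 mean [ 637.9 -291.6   28.1] z [22.6 28.2 33.5]
roundlid 315 c [ 469.2 -300.3] size [95.4 91.1] ang 43.0 mean [ 470.4 -295.6   36.4] z [30.2 32.6 57.3]
rim 442 c [455.8 225.3] size [ 95.4 129.6] ang 85.7 mean [457.4 229.1 132.1] z [126.1 132.5 136.8]
wheel 2008 c [475.1 218.7] size [189.9 210. ] ang 11.0 mean [483.8 231.6  60. ] z [54.5 59.4 67.4]
```

Run:
```python
from h import *
a=np.load('top0.npz')['im'][125:245,200:460]
cv2.imwrite('pics/c1.png',cv2.resize(a[:,:,::-1],None,fx=3,fy=3,interpolation=cv2.INTER_CUBIC))
```

```text
(no output)
```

View pics/c1.png

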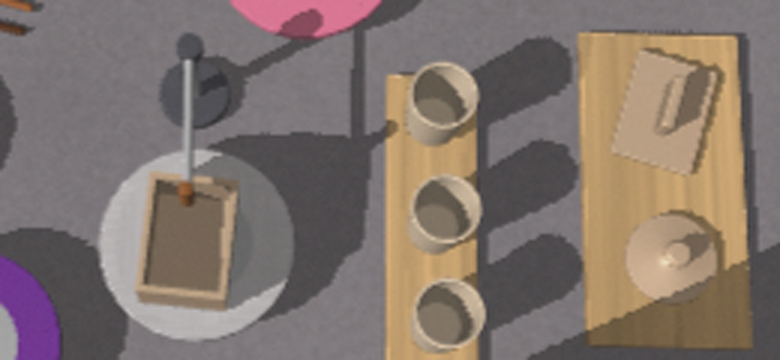

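The crop shows the box long axis about 5° off x and the handle about 17° off. The peg is at the box's far end, at about (484,224) mm, with its top near z = 214 mm. I'll go above the peg first.

Call:
apply_moves:
  plan: [25.8,-20.5,-3,0,25.8,-20.5,-3,0,25.8,-20.5,-3,0,25.8,-20.5,-3,0,25.8,-20.5,-3,0,25.8,-20.5,-3,0,25.8,-20.5,-3,0,25.8,-20.5,-3,0,25.8,-20.5,-3,0,25.8,-20.5,-3,0,25.8,-20.5,-3,0,25.8,-20.5,-3,0,25.8,-20.5,-3,0,25.8,-20.5,-3,0,25.8,-20.5,-3,0]
  hand: 0.1

```text
time_s: 1.6
ee_pos: [0.4316, -0.1497, 0.2504]
eef_rot: [-3.141, 0.0, 0.223]
force: [0.8, -0.6, -0.1]
grip_width: 0.0519
grip_force: 0.0
```

Call:
apply_moves:
  plan: [11.3,-29.4,0,0,11.3,-29.4,0,0,11.3,-29.4,0,0,11.3,-29.4,0,0,11.3,-29.4,0,0,11.3,-29.4,0,0,11.3,-29.4,0,0,11.3,-29.4,0,0,11.3,-29.4,0,0,11.3,-29.4,0,0,11.3,-29.4,0,0,11.3,-29.4,0,0]

```text
time_s: 2.8
ee_pos: [0.4852, 0.2244, 0.2502]
eef_rot: [3.141, 0.001, 0.223]
force: [0.4, -1.1, 0.2]
grip_width: 0.0518
grip_force: 0.0
```

Call:
apply_moves:
  plan: [0,0,0,-0.147,0,0,0,-0.147,0,0,0,-0.147,0,0,0,-0.147,0,0,0,-0.147,0,0,0,-0.147,0,0,0,-0.147,0,0,0,-0.147,0,0,0,-0.147,0,0,0,-0.147,0,0,0,-0.147,0,0,0,-0.147,0,0,0,-0.147,0,0,0,-0.147,0,0,0,-0.147,0,0,0,-0.147,0,0,0,-0.147,0,0,0,-0.147,0,0,0,-0.147,0,0,0,-0.147]

```text
time_s: 4.8
ee_pos: [0.4852, 0.223, 0.2501]
eef_rot: [-3.141, -0.001, -3.114]
force: [0.2, 0.1, -0.9]
grip_width: 0.0519
grip_force: 0.0
```

Call:
apply_moves:
  plan: [0,1,10,0,0,0,10,0,0,0,10,0,0,0,10,0,0,0,10,0,0,0,10,0,0,0,8,0,0,0,0,0]

```text
time_s: 5.6
ee_pos: [0.4849, 0.2239, 0.1812]
eef_rot: [-3.141, -0.002, -3.121]
force: [-0.8, -0.2, -0.1]
grip_width: 0.0517
grip_force: 0.0
```

Call:
apply_moves:
  plan: [0,0,0,0,0,0,0,0,0,0,0,0,0,0,0,0,0,0,0,0,0,0,0,0]
  hand: -1
  squeeze: 8

```text
time_s: 6.2
ee_pos: [0.4853, 0.2241, 0.1826]
eef_rot: [3.141, 0.0, -3.12]
force: [-0.3, 0.1, 0.6]
grip_width: 0.0159
grip_force: 8.0
```

Call:
apply_moves:
  plan: [-0.34,10.4,0,0.065,-0.34,10.4,0,0.065,-0.34,10.4,0,0.065,-0.34,10.4,0,0.065,-0.34,10.4,0,0.065,-0.34,10.4,0,0.065,-0.34,10.4,0,0.065,-0.34,10.4,0,0.065,-0.34,10.4,0,0.065,-0.34,10.4,0,0.065,-0.34,10.4,0,0.065,-0.34,10.4,0,0.065,-0.34,10.4,0,0.065,-0.34,10.4,0,0.065,-0.34,10.4,0,0.065,-0.34,10.4,0,0.065,-0.34,10.4,0,0.065,-0.34,10.4,0,0.065,0,0,0,0,0,0,0,0]

```text
time_s: 8.2
ee_pos: [0.5796, 0.3738, 0.1826]
eef_rot: [3.141, -0.001, 1.995]
force: [-0.6, 3.4, 3.1]
grip_width: 0.0159
grip_force: 8.0
```

Call:
apply_moves:
  plan: [0,0,0,0,0,0,0,0,0,0,0,0,0,0,-10,0,0,0,-20,0,0,0,-30,0,0,0,-30,0]
  hand: 0.1

```text
time_s: 8.9
ee_pos: [0.5796, 0.3733, 0.2742]
eef_rot: [-3.142, 0.0, 1.993]
force: [-0.2, -0.9, 0.7]
grip_width: 0.0516
grip_force: 0.0
```

Call:
apply_moves:
  plan: [-23.3,-18.3,0,0,-23.3,-18.3,0,0,-23.3,-18.3,0,0,-23.3,-18.3,0,0,-23.3,-18.3,0,0,-23.3,-18.3,0,0,-23.3,-18.3,0,0,-23.3,-18.3,0,0,-23.3,-18.3,0,0,-23.3,-18.3,0,0,-23.3,-18.3,0,0,-23.3,-18.3,0,0,-23.3,-18.3,0,0,-23.3,-18.3,0,0,0,0,0,-0.143,0,0,0,-0.143,0,0,0,-0.143,0,0,0,-0.143,0,0,0,-0.143,0,0,0,-0.143]

```text
time_s: 10.9
ee_pos: [0.4797, -0.0291, 0.2733]
eef_rot: [3.142, 0.001, 2.857]
force: [0.7, 0.1, -0.0]
grip_width: 0.0516
grip_force: 0.0
```

```bash
cat > m3.py <<'E'
from m import *
import sys
tag=sys.argv[1]
for n in('top','scene'):
    Ps=[]
    for k in range(4):
        c=cam(n); Ps.append(c['range_z'])
    save(c,f'{n}{tag}.png')
    z=np.array(Ps); c['range_z']=np.where((z>0).all(0),z.mean(0),0); P=cloud(c); np.savez(f'{n}{tag}.npz',P=P,im=c['image'])
    X,Y,Z=P[...,0],P[...,1],P[...,2]
    print(n, 'noise mm',np.round(z.std(0).mean()*1000,2))
    def reg(x,y,z): 
        with np.errstate(all='ignore'): return (X>x[0])&(X<x[1])&(Y>y[0])&(Y<y[1])&(Z>z[0])&(Z<z[1])
    def big(m):
        k,l,s,_=cv2.connectedComponentsWithStats(m.astype(np.uint8),connectivity=8)
        return l==1+np.argmax(s[1:,4])
    rect(P,reg((.45,.72),(.18,.42),(.16,.19)),'rod+post')
    rect(P,reg((.5,.7),(.3,.42),(.19,.225)),'peg')
    rect(P,reg((.53,.72),(-.4,-.2),(.056,.08)),'handle')
    rect(P,big(reg((.53,.72),(-.4,-.2),(.022,.045))),'plate')
    rect(P,big(reg((.35,.55),(.1,.33),(.124,.145))),'rim')
    rect(P,reg((.42,.49),(.20,.25),(.05,.08)),'boxfloor')
    rect(P,reg((.33,.39),(.18,.27),(.05,.07)),'wheel near')
E
python3 m3.py 1
```

```text
top noise mm 14.85
rod+post 227 c [608.  294.4] size [ 26.  181.1] ang 27.1 mean [616.8 282.5 172. ] z [166.1 171.2 178.7]
peg 35 c [577.3 372.6] size [14.7 13.5] ang 48.5 mean [576.  371.5 209.7] z [193.3 214.2 217.5]
handle 87 c [ 629.4 -300.9] size [14.3 59. ] ang 73.0 mean [ 628.9 -299.2   67.5] z [58.7 68.1 72.4]
plate 887 c [ 630.1 -301.1] size [ 92.8 126.8] ang 73.0 mean [ 628.  -299.    31.3] z [28.1 31.3 34.2]
rim 350 c [454.2 224.5] size [ 91.9 126.5] ang 85.3 mean [452.8 225.8 135.2] z [127.7 135.8 138.7]
boxfloor 321 c [454.  225.9] size [69.3 48.2] ang 1.7 mean [454.3 225.   68.4] z [65.5 68.4 71.1]
wheel near 271 c [372.6 225.1] size [32.2 89.2] ang 1.3 mean [374.2 222.7  60.9] z [57.3 61.1 63.7]
scene noise mm 15.29
rod+post 342 c [616.  298.4] size [ 26.9 180.7] ang 23.0 mean [620.7 287.6 169.6] z [163.2 168.3 175.9]
peg 57 c [580.5 373.5] size [14.  13.8] ang 7.5 mean [582.5 374.6 207. ] z [192.3 210.5 214.5]
handle 96 c [ 634.7 -299.8] size [16.7 59. ] ang 74.7 mean [ 635.4 -298.    63.7] z [56.7 64.7 67.8]
plate 706 c [ 634.2 -299.6] size [ 94.5 126.1] ang 72.7 mean [ 638.4 -291.3   28.9] z [25.5 28.4 36.4]
rim 479 c [456.1 224.5] size [ 93.1 127.6] ang 85.4 mean [458.5 225.8 131.8] z [125.2 133.  135.1]
boxfloor 177 c [449.6 216.9] size [33.6 59. ] ang 88.4 mean [449.3 216.9  65.8] z [63.9 65.9 67.8]
wheel near 10 c [377.5 266.9] size [18.3  5.7] ang 23.2 mean [377.  266.   58.8] z [57.2 58.8 60.2]
```

View pics/top1.png

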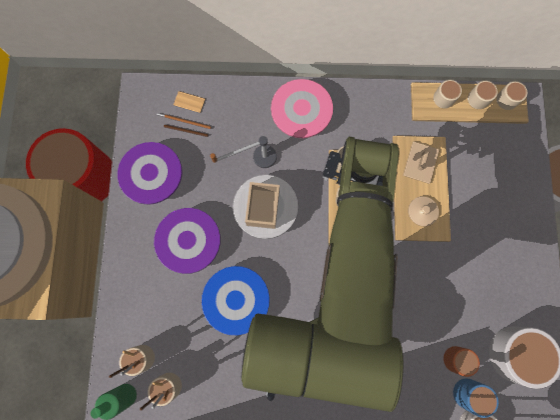

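The top view shows the gauge rod swung left, from (265,145) to (213,157), clear of the disc at (265,205). The box and lid sit undisturbed, and the sizes match (92×127, handle 14×59). I'll go to the lid.

Call:
apply_moves:
  plan: [-18.53,-18.13,0,0.012,-18.6,-18.1,0,0,-18.6,-18.1,0,0,-18.6,-18.1,0,0,-18.6,-18.1,0,0,-18.6,-18.1,0,0,-18.6,-18.1,0,0,-18.6,-18.1,0,0,-18.6,-18.1,0,0,-18.6,-18.1,0,0,-18.6,-18.1,0,0,-18.6,-18.1,0,0,0,0,40,0,0,0,40,0,0,0,40,0,0,0,30,0,0,0,0,0,0,0,0,0]

```text
time_s: 13.1
ee_pos: [0.6285, -0.3029, 0.1235]
eef_rot: [-3.141, 0.0, 2.838]
force: [0.5, -0.5, 0.2]
grip_width: 0.0517
grip_force: 0.0
```

Call:
apply_moves:
  plan: [-2.7,3.5,15,-0.007,0,0,20,0,0,0,20,0,0,0,15,0,0,0,10,0,0,0,6,0,0,0,0,0]

```text
time_s: 13.8
ee_pos: [0.6318, -0.3002, 0.0361]
eef_rot: [3.142, -0.0, 2.846]
force: [0.5, -0.1, 0.7]
grip_width: 0.0516
grip_force: 0.0
```

Call:
apply_moves:
  plan: [0,0,0,0,0,0,0,0,0,0,0,0,0,0,0,0,0,0,0,0,0,0,0,0,0,0,0,0]
  hand: -1
  squeeze: 35

```text
time_s: 14.5
ee_pos: [0.6319, -0.3002, 0.0366]
eef_rot: [3.142, 0.0, 2.846]
force: [-0.0, 0.1, 1.2]
grip_width: 0.014
grip_force: 35.0
```

Call:
apply_moves:
  plan: [0,0,-4,0,0,0,-8,0,0,0,-14,0,0,0,-18,0,0,0,-20,0,0,0,-20,0,0,0,-20,0,0,0,-20,0,0,0,-20,0,0,0,-20,0,0,0,-20,0,0,0,-12,0,0,0,-6,0,0,0,0,0]

```text
time_s: 15.9
ee_pos: [0.6318, -0.3003, 0.2391]
eef_rot: [-3.141, 0.001, 2.846]
force: [0.2, 0.4, -2.2]
grip_width: 0.0136
grip_force: 35.0
```

Call:
apply_moves:
  plan: [6.3,8.8,0,0,12.6,17.7,0,0,15.78,22.08,0,0,15.78,22.08,0,0,15.78,22.08,0,0,15.78,22.08,0,0,15.78,22.08,0,0,15.78,22.08,0,0,15.78,22.08,0,0,15.78,22.08,0,0,15.78,22.08,0,0,15.78,22.08,0,0,15.78,22.08,0,0,15.78,22.08,0,0,15.78,22.08,0,0,15.78,22.08,0,0,15.78,22.08,0,0,15.78,22.08,0,0,15.78,22.08,0,0,15.78,22.08,0,0]

```text
time_s: 17.9
ee_pos: [0.4647, 0.1945, 0.2376]
eef_rot: [-3.141, -0.001, 2.846]
force: [0.5, -0.1, -2.4]
grip_width: 0.0139
grip_force: 35.0
```

Call:
apply_moves:
  plan: [12.6,17.7,0,0,6.3,8.8,0,0,0,0,0,-0.054,0,0,0,-0.054,0,0,0,-0.054,0,0,0,-0.054,0,0,0,0,0,0,0,0,0,0,0,0]

```text
time_s: 18.8
ee_pos: [0.4553, 0.2243, 0.2383]
eef_rot: [-3.141, -0.0, 3.06]
force: [-0.5, 0.0, -2.6]
grip_width: 0.014
grip_force: 35.0
```

```bash
cat > m4.py <<'E'
from m import *
import sys
tag=sys.argv[1]; lo,hi=float(sys.argv[2]),float(sys.argv[3])
o=monitor.get_obs();print(o['time_s'],o['ee_pos'],o['eef_rot'],o['force'],o['grip_width'])
for n in('top','scene'):
    Ps=[]
    for k in range(3):
        c=cam(n); Ps.append(c['range_z'])
    save(c,f'{n}{tag}.png')
    z=np.array(Ps); c['range_z']=np.where((z>0).all(0),np.median(z,0),0); P=cloud(c); np.savez(f'{n}{tag}.npz',P=P,im=c['image'])
    X,Y,Z=P[...,0],P[...,1],P[...,2]
    print(n)
    def reg(x,y,z): 
        with np.errstate(all='ignore'): return (X>x[0])&(X<x[1])&(Y>y[0])&(Y<y[1])&(Z>z[0])&(Z<z[1])
    m=reg((.35,.56),(.12,.33),(lo,hi)); rect(P,m,'plate')
    q=P[m]; A=np.c_[q[:,:2]-[.455,.2245],np.ones(len(q))]; print(' plane',np.round(np.linalg.lstsq(A,q[:,2],rcond=None)[0],3))
    rect(P,reg((.35,.56),(.12,.33),(.124,.145)),'rim')
E
python3 m4.py 2 0.218 0.244
```

```text
18.8 [0.45525243 0.22428094 0.23828121] [-3.14146170e+00 -2.27367095e-04  3.06036217e+00] [-0.45924268  0.04245183 -2.61877691] 0.01402819867819483
top
plate 32 c [408.  267.1] size [11.5 26. ] ang 85.8 mean [405.5 268.  232.5] z [229.1 232.  236. ]
 plane [ 0.015 -0.011  0.234]
rim 15 c [401.7 269.7] size [ 9.7 14.4] ang 84.5 mean [400.1 271.1 135. ] z [128.7 136.1 138.4]
scene
plate 921 c [457.4 223.1] size [ 92.9 125.9] ang 85.6 mean [474.5 231.  230.4] z [227.3 230.3 233. ]
 plane [-0.006 -0.011  0.231]
rim 364 c [456.7 224.6] size [ 95.5 127.4] ang 86.0 mean [473.5 237.5 131.7] z [125.3 132.6 135.7]
```

View pics/scene2.png

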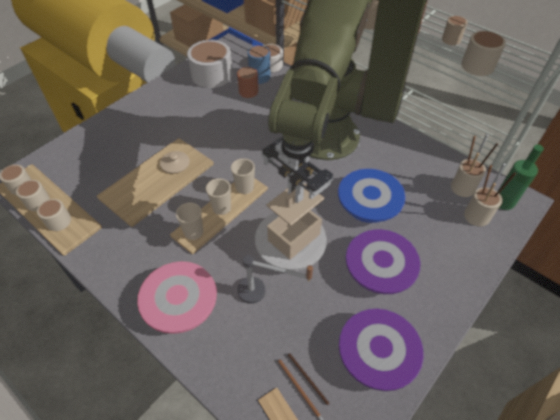

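The scene view shows the lid held level above the box near (297,205), with the cups and round lid in place. I'll descend most of the way and re-measure.

Call:
apply_moves:
  plan: [0,0,5,0,0,0,10,0,0,0,10,0,0,0,10,0,0,0,10,0,0,0,7,0,0,0,3,0,0,0,0,0,0,0,0,0]

```text
time_s: 20.0
ee_pos: [0.4554, 0.2245, 0.1838]
eef_rot: [3.141, 0.0, 3.062]
force: [0.1, 0.6, -2.9]
grip_width: 0.0139
grip_force: 35.0
```

```bash
python3 m4.py 3 0.165 0.186
```

```text
20.0 [0.45539122 0.22453427 0.18375239] [3.14135709e+00 4.36349570e-04 3.06176030e+00] [ 0.10273292  0.58499884 -2.8818526 ] 0.013929609106806153
top
plate 24 c [409.2 268.1] size [27.  9.] ang 3.9 mean [406.3 268.8 178.1] z [174.9 177.9 181.9]
 plane [-0.    -0.296  0.191]
rim 9 c [397.4 270.4] size [6.1 8.5] ang 5.2 mean [397.3 270.9 134.5] z [131.  134.5 137.9]
scene
plate 853 c [456.8 223.1] size [ 93.1 126.4] ang 86.1 mean [475.5 230.3 175.7] z [172.5 175.8 178.3]
 plane [-0.004 -0.006  0.176]
rim 283 c [456.3 224.8] size [ 93.5 128. ] ang 85.4 mean [479.8 246.2 131.9] z [125.5 132.7 135.4]
```

Call:
apply_moves:
  plan: [0.6,1.05,3,0.006,0,0,4,0,0,0,4,0,0,0,2.5,0,0,0,0,0,0,0,0,0,0,0,0,0]

```text
time_s: 21.0
ee_pos: [0.4548, 0.2256, 0.1701]
eef_rot: [3.141, 0.0, 3.056]
force: [-0.2, -0.3, -3.3]
grip_width: 0.0137
grip_force: 35.0
```

```bash
python3 m4.py 4 0.152 0.172
python3 - <<'E'
from h import *
a=np.load('scene4.npz')['im'][150:290,220:360]
cv2.imwrite('pics/c4.png',cv2.resize(a[:,:,::-1],None,fx=4,fy=4,interpolation=cv2.INTER_CUBIC))
E
```

```text
21.0 [0.45479572 0.2255836  0.17008987] [3.14148569e+00 2.07358651e-04 3.05580200e+00] [-0.1623127  -0.26389441 -3.27832303] 0.013667233724375326
top
plate 23 c [407.1 270.1] size [23.7  6.3] ang 0.9 mean [405.5 270.2 163.9] z [161.6 163.5 167.1]
 plane [ 0.099 -0.13   0.175]
rim 6 c [396.1 272. ] size [6.6 2. ] ang 85.6 mean [396.  271.9 133. ] z [126.8 133.8 138.4]
scene
plate 833 c [456.7 224. ] size [ 93.2 126.3] ang 85.3 mean [475.5 230.9 162. ] z [159.2 161.9 164.7]
 plane [-0.005 -0.005  0.162]
rim 266 c [455.9 225.6] size [ 91.1 129.7] ang 84.7 mean [482.7 246.  131.9] z [125.2 132.8 135.8]
```

View pics/c4.png

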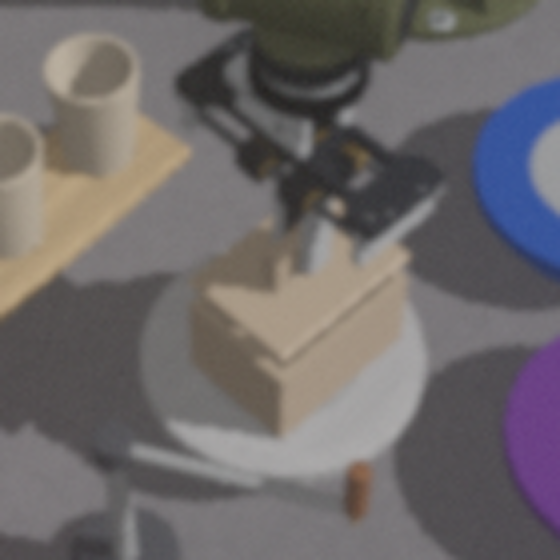

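The close crop shows the lid level and parallel above the box, around (300,300) in the crop. Plate top minus rim reads 29 mm, so the air gap is about 15 mm, and the centring error is under about 1 mm. The gauge rod is off the disc.

```bash
python3 -c "
from station import ctrl
print(ctrl.hand_in())"
```

```text
the job is handed in; nothing more can be done
None
```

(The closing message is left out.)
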